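# Third hand at a halving joint

## Task

I am about to screw this frame joint together: first take the gouge off the assembly board and lay it on the bench, then lay the tongue of the rail into the housing of the clamped stile and slide it gently home, square and flat, until its shoulder is tight against the stile. Stay there and be my third hand: finish while still holding the rail and pressing it against the stile with a steady push of about 12 N, and leave the jar of screws and the plain offcut where they are.

Things in the scene. Friction and masses are not known exactly. Their poses are not given: they have to be found in the camera images.
- joint (a point): Where the rail's shoulder must come: a point on the stile's front edge (the shoulder line), in the middle of the housing, half-way up the stile, 27 mm above the bench. x is level and points across the stile, away from the open front of the board: the direction in which the rail is pushed home. y runs along the stile, z up.
- jig: Plywood assembly board fixed on the bench, 12 mm thick, y from -125 to 125, x from -205 to 95 mm. Origin straight below joint, axes the same. At its back a wooden fixed fence (x 46 to 86, 30 high) with two shut toggle clamps at y = +-95, whose arms reach over the stile (from x = 8) and stand 28 mm above it. Pressing the rail down on the board makes it rub there, which takes up part of the push.
- stile: The pale timber clamped on the board against the fence: 45 wide (x 0 to 45), 240 long (along y), 30 thick; it cannot move. The housing is a slot across the middle of its upper face, 48 wide and 16 deep, open to the front and above, mouth corners rounded with radius 4. Origin on its underside at the middle of its front edge, axes as joint.
- rail: The loose rail to be fitted: pale timber, 219 long over all, 45 wide, 30 thick, about 0.17 kg. Origin at mid-length on its underside; x towards the tongue, z up. It lies right way up on the bench left or right of the board, tongue away from the robot. The tongue is the upper half (15 thick) of its last 43 mm, end corners rounded; below it the end is cut back to the shoulder.
- rail_mid (a point): Middle of the rail's length, half-way up (15 mm above its underside); axes as rail. A good place to grip it across its 45 mm.
- rail_shoulder (a point): Middle of the rail's shoulder line, 66.5 mm from rail_mid towards the tongue, half-way up the rail; a thin scribed line crosses the upper face there, with two small screw holes in the tongue beyond it. The full-thickness part behind the shoulder is called rail_c0. When the rail lies home on the board this point meets joint.
- gouge: Wood-handled gouge, 272 long, 35 wide, 27 high, 0.3 kg, lying across the board in front of the stile, in the rail's way; origin at the middle of its length on its underside, x along it towards the blade.
- gouge_mid (a point): Middle of the gouge's length, half-way up (13.5 mm above its underside); a good place to grip it across, its width there is under 35 mm.
- jar_mid (a point): Glass jar of screws with a yellow lid, 62 mm across and 81 high, standing on the bench on the other side of the board from the rail; its middle, 40 mm up. To be left alone.
- offcut_mid (a point): Plain offcut of the same timber without a tongue, 200 x 45 x 30, lying behind the board along the fence; its middle, 15 mm up. To be left alone.

How it is judged:
By the outcome, as a careful person would: the job done as asked, in the order asked, and still so for the second after the job is handed in, while the arm keeps its last pose, push and grip.
It also fails if it takes over 67 s, if anything falls off the work surface, if the arm or the gripper's body presses on something with over 40 N, if the wrist force passes 120 N, or if a joint passes its speed limit or range.

## Robot

A 7-joint arm with a two-finger parallel gripper is mounted at the origin on a cart in front of the work surface, level with it; the furniture and walls round the work are solid. World frame = base frame: x ahead of the robot, y to its left, z up, the work surface at z = 0. Lengths are in mm, angles in rad, forces in N, time in s.
With the tool pointing down it reaches from about 425 to 875 mm from the base axis. Payload 8.4 kg.
Tool frame: the origin (TCP) lies on the centre line of the jaws, within the pads' length; the fingertips stand 19 mm ahead of it and the grasp point (between the pads) is the TCP; z points along the fingers, y is the line along which they close (so a half turn about z gives the same grasp; the last joint's range is limited). The gripper opens to 85 mm and grips with 20 to 120 N. Pads are 22 mm wide; open, the fingers measure 114 mm over their backs; the gripper's body (76 mm by 85 mm) begins 54 mm behind the grasp point. The pads swing forward as they close: fully open they stand 13 mm farther back than shut.
Start: joints at [1.131, 0.333, 0.04, 1.465, -0.013, 1.343, -0.059], TCP at [217.234, -612.597, 250.308] pointing down, gripper open.
Joint ranges: [-2.58, 2.58], [-0.38, 2.09], [-1.3, 1.39], [0.25, 2.4], [-1.5, 4.64], [0.08, 2.09], [-2.65, 2.65]. Speed limits (rad/s): [2.22, 2.22, 2.79, 2.79, 3.14, 3.14, 3.14].

## Interface

Orientations are given as a rotation vector (axis times angle).
In Python, from station import env gives the robot as it stands. The module is installed in compiled form; this text tells all that it offers.
- The arm moves only by the tool apply_moves, never from a script. Its argument "moves" is a list that holds one entry, the list of rows, each a list of 6 numbers: the shift along the tool's x, y, z each as a share of 0.25 m, from -1 to 1, then the turn, a rotation vector about the tool's x, y, z each as a share of pi/2 rad, from -1 to 1. A call has 1 to 8 rows; each row is the pose to reach, as a shift and turn from the pose commanded when the call began, along the tool's axes at that moment; what a row does not reach only later rows make up. A row lasts 1/12 s, in which the tool goes at most 41.7 mm and 7.16 degrees, less where a joint would pass 70% of its speed; a pose out of reach is approached as far as the arm can. A call with a number of a shift or a turn outside -1 to 1 is refused whole. A call with a gripper value outside its range is refused whole. "jaw" is the closure, from -1 (fully open) to 1 (shut), set as the call begins (left out, the last holds). The fingers move at their own pace and stop on an object; "grip_force" is the grip in N (left out, the last holds). Time passes only in rows, so rows that repeat a pose let the fingers close. It gives the time, the measured TCP pose, the force and the opening at its end, in the units of the state.
- env.get_state(): the state, without advancing time (a new reading comes with each control period).
- env.camera(name): name is "scene" or "top" or "wrist"; returns (picture, depth): 384x512x3 uint8, blue, green, red; 384x512 float32, mm along the optical axis (not along the pixel's ray), 0 where there is no reading.
- env.camera_info(name): a dict with "fx", "fy", "cx", "cy" (pixels), "distortion" ([k1, k2, p1, p2, k3] as OpenCV has them; the pictures are not rectified), "world_to_cam" (4x4, takes a point from world to camera coordinates). Camera axes: x right, y down, z forward; pixel columns grow to the right and rows downward; lengths in mm; the calibration is good to about 2 mm. A picture is of the moment at which its call begins: read the wrist's pose just before it. camera_info takes no time and is no camera call; for the wrist camera it gives the pose at the moment of the call.
- env.job_done(): hands the job in, once; it reports no verdict.
The state is a dict: "t": time; "q": joint angles; "qvel": joint speeds; "joint_torque": joint torques, N m; "position": TCP position; "ee_rot": TCP orientation; "force": force on the tool from outside, world axes, zero at the start; "moment": the same for the moment, N m; "opening": opening from 0.0 (shut) to 1.0 (fully open).
Only numpy, scipy, OpenCV 4.12 (cv2) and the standard library are available. Lean on these libraries where they do the work, as an engineer would, in place of code of your own. Each camera call takes 0.05 s, during which the arm holds its last target. There are 200 camera calls.

## Working session

There is one attempt and no reset: what is moved stays moved. The work goes in short steps, Python scripts to look and compute and a tool call to move; the robot and the scene stay as the last step left them, time stands still between calls to the robot, and variables do not carry over. Pictures are saved under pics/ and viewed, on a budget of 10 in all, crops included, one or two more only if the job needs it, and the job is handed in when it is done.

Besides the shell and the picture viewer there is one more tool, called after "Emit:" in YAML: its name, and indented under it one key for each argument. apply_moves: Moves the arm, as the interface text tells. Its arguments: {"type":"object","properties":{"moves":{"type":"array"},"jaw":{"type":"number"},"grip_force":{"type":"number"}},"required":["moves"]}

```bash
mkdir -p pics
cat > h.py <<'E'
import numpy as np, cv2
from station import env
from scipy.spatial.transform import Rotation as R
def ray(info,u,v):
    K=np.array([[info['fx'],0,info['cx']],[0,info['fy'],info['cy']],[0,0,1]]);D=np.array(info['distortion'])
    p=cv2.undistortPoints(np.array([[[u,v]]],float),K,D)[0,0]
    T=np.linalg.inv(np.array(info['world_to_cam']));return T[:3,3],T[:3,:3]@np.array([p[0],p[1],1])
def onplane(info,u,v,z):
    o,d=ray(info,u,v);return o+d*(z-o[2])/d[2]
def cloud(info,dep):
    K=np.array([[info['fx'],0,info['cx']],[0,info['fy'],info['cy']],[0,0,1]]);D=np.array(info['distortion'])
    h,w=dep.shape;g=np.stack(np.meshgrid(np.arange(w),np.arange(h)),-1).reshape(-1,1,2).astype(float)
    p=cv2.undistortPoints(g,K,D).reshape(h,w,2)
    P=np.dstack([p*dep[...,None],dep]);T=np.linalg.inv(np.array(info['world_to_cam']))
    return P@T[:3,:3].T+T[:3,3]
E
python3 - <<'E'
from h import *
ims=[]
for n in ['top','scene']:
    a,d=env.camera(n);np.savez(f'{n}.npz',a=a,d=d);ims.append(a)
    i=env.camera_info(n);print(n,i['fx'],np.linalg.inv(np.array(i['world_to_cam'])).round(2).tolist())
    cv2.imwrite(f'pics/{n}1.png',a)
print(env.get_state())
E
```

```text
top 463.0235290144589 [[-0.0, -0.99, 0.11, 525.57], [-1.0, -0.0, -0.01, 9.44], [0.01, -0.11, -0.99, 1066.3], [0.0, 0.0, 0.0, 1.0]]
scene 419.2248056038557 [[-0.55, -0.48, 0.69, -37.95], [-0.84, 0.29, -0.46, 427.98], [0.02, -0.83, -0.56, 587.9], [0.0, 0.0, 0.0, 1.0]]
{'t': 0.1, 'q': array([ 1.13080322,  0.33385121,  0.03987231,  1.46622258, -0.01340247,
        1.34331472, -0.05848106]), 'qvel': array([-5.19156786e-05, -1.65326396e-03, -1.98905627e-03, -2.34683425e-03,
       -2.75086720e-05, -1.65438870e-05,  4.99317906e-04]), 'joint_torque': array([ 2.26623633e-03, -6.60020542e+01,  1.36908062e+00, -4.06473899e+01,
        1.69394771e-02,  9.00510990e-03, -1.01494962e-06]), 'position': array([ 217.09383396, -612.24127857,  249.48363762]), 'ee_rot': array([-3.09462775e+00, -5.32482479e-01,  5.60124226e-04]), 'force': array([0.27657699, 0.04265892, 0.91990837]), 'moment': array([-0.01242434,  0.01273457, -0.0442133 ]), 'opening': 0.9991068016666267}
```

View pics/top1.png

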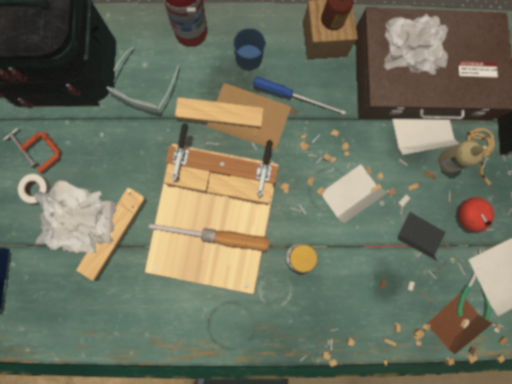

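View pics/scene1.png

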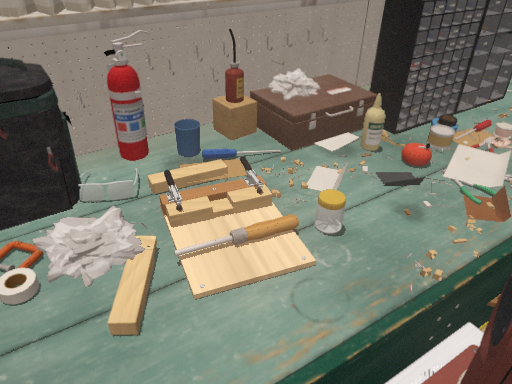

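The top view shows the board at about (210,225), with the gouge across it from (152,227) to (268,243). The rail is to its left, from (135,195) to (88,272), with crumpled paper beside it. The jar is at (302,258) and the offcut at (218,112). Next I'll measure with depth and an enlarged crop.

Run:
```python
from h import *
z=np.load('top.npz');a,d=z['a'],z['d'];i=env.camera_info('top')
P=cloud(i,d);np.save('P.npy',P)
print('bench z',np.median(P[300:330,100:200,2]),'board z',np.median(P[255:275,180:240,2]))
hsv=cv2.cvtColor(a,cv2.COLOR_BGR2HSV)
wood=((hsv[...,0]>8)&(hsv[...,0]<28)&(hsv[...,1]>60)).astype(np.uint8)
# rail
m=wood.copy();m[:, :70]=0;m[:,148:]=0;m[:180]=0;m[285:]=0
m=cv2.morphologyEx(m,cv2.MORPH_OPEN,np.ones((3,3)))
c=max(cv2.findContours(m,0,2)[0],key=cv2.contourArea)
r=cv2.minAreaRect(c);b=cv2.boxPoints(r);print('rail rect',r);
for p in b: print(p.round(1),onplane(i,*p,30).round(1))
print('rail z',np.percentile(P[...,2][m>0],[10,50,90]))
for nm,(r0,r1,c0,c1) in dict(paper=(180,255,35,114)).items():
    Q=P[r0:r1,c0:c1].reshape(-1,3);Q=Q[Q[:,2]>15];print(nm,Q.min(0),Q.max(0))
for (u,v) in [(188,180),(232,185),(209,183),(210,150),(215,115),(302,258),(245,240),(208,236),(175,230)]: print((u,v),P[v,u].round(1))
crop=cv2.resize(a[110:300,62:312],None,fx=3,fy=3,interpolation=cv2.INTER_CUBIC);cv2.imwrite('pics/crop.png',crop)
```

```text
bench z -2.4876003133864515 board z 9.948950082268084
rail rect ((111.25318908691406, 234.15029907226562), (24.022878646850586, 99.63822937011719), 32.092594146728516)
[ 74.6 270. ] [455.  380.3  30. ]
[127.5 185.6] [644.9 264.8  30. ]
[147.9 198.3] [616.  217.8  30. ]
[ 95.  282.7] [427.2 333.3  30. ]
rail z [13.72386497 27.79083015 30.83517885]
paper [490.63269529   9.44128675  15.6264281 ] [ 659.16522291  484.51029367 1066.2965751 ]
(188, 180) [656.2 126.6  41.1]
(232, 185) [645.2  28.4  39.6]
(209, 183) [651.8  81.   22.5]
(210, 150) [732.5  81.   -1.7]
(215, 115) [808.1  68.2  29.9]
(302, 258) [ 484.8 -121.3   77.1]
(245, 240) [ 5.231e+02 -5.000e-01  4.030e+01]
(208, 236) [531.9  81.3  37.1]
(175, 230) [545.1 155.7  29.5]
```

View pics/crop.png

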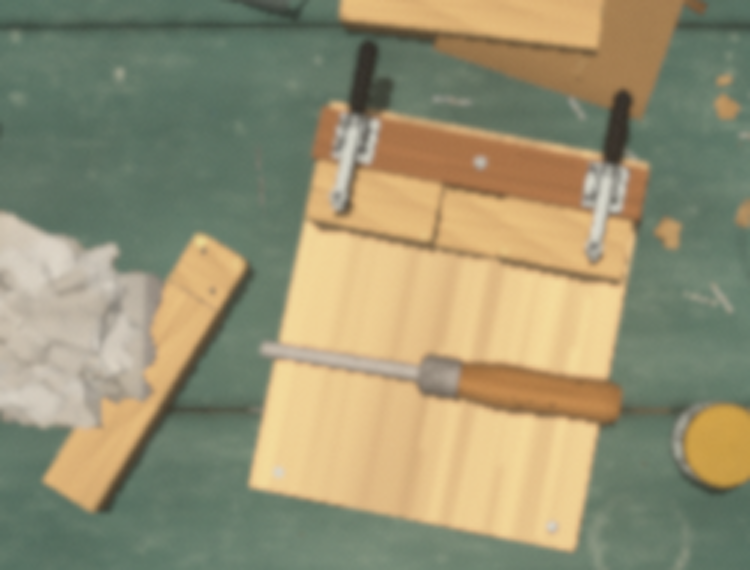

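```bash
cat >> h.py <<'E'
def tgt(p,yaw,s=None):
    """rows numbers to reach world TCP p, tool down, with tool y (closing) along world angle yaw (mod pi)"""
    s=s or env.get_state();R0=R.from_rotvec(s['ee_rot'])
    best=None
    for k in (0,1):
        y=np.array([np.cos(yaw+k*np.pi),np.sin(yaw+k*np.pi),0]);z=np.array([0,0,-1.]);x=np.cross(y,z)
        r=(R0.inv()*R.from_matrix(np.c_[x,y,z])).as_rotvec()
        if best is None or np.linalg.norm(r)<np.linalg.norm(best): best=r
    sh=R0.inv().apply(np.array(p,float)-s['position'])
    print('shift',(sh/250).round(4),'turn',(best/(np.pi/2)).round(4),'deg',np.degrees(np.linalg.norm(best)).round(1),'mm',np.linalg.norm(sh).round(1))
E
python3 - <<'E'
from h import *
i=env.camera_info('top');P=np.load('P.npy')
f=lambda x,y:((x+.5)/3-.5+62,(y+.5)/3-.5+110)
def w(x,y,z): return onplane(i,*f(x,y),z)[:2].round(1)
print('board front corners L,R',w(249,488,12),w(575,550,12))
print('stile top front L,R',w(308,220,42),w(630,282,42))
print('fence back L,R',w(330,103,42),w(648,163,42))
print('housing L wall front/back',w(435,244,42),w(442,185,42))
print('gouge blade tip, handle end, ferrule',w(262,348,25),w(620,400,26),w(440,376,26))
print('rail tongue end L,R',w(200,233,30),w(250,264,30),'tail',w(43,482,30),w(97,512,30),'scribe',w(170,280,30),w(212,305,30))
print('jar',w(722,446,81))
z=P[...,2]+2.3
print('paper/rail heights rows, cols 90..130')
for v in (200,210,220,230,240,250,260): print(v,z[v,84:140:4].round(0).astype(int))
print('place area');
for v in range(250,310,10): print(v,z[v,320:456:8].round(0).astype(int), onplane(i,380,v,0)[:2].round(0))
E
```

```text
board front corners L,R [449.8 225.7] [404.2 -19.5]
stile top front L,R [649.3 179.3] [603.3 -59.8]
fence back L,R [737.8 164.6] [692.5 -73.8]
housing L wall front/back [631.5  84.7] [675.7  79.9]
gouge blade tip, handle end, ferrule [554.8 215.1] [516.3 -52.9] [534.2  81.3]
rail tongue end L,R [640.9 262.9] [617.5 224.4] tail [454.2 377.1] [432.5 335.6] scribe [605.4 284.7] [586.7 252.4]
jar [ 484.3 -121.5]
paper/rail heights rows, cols 90..130
200 [126 128 135 135  83   0  87   0  -4  30  28  34  33  30]
210 [141 147 146 149 137  96  93  92  28  30  33  26  31  28]
220 [137 142 139 130 122 121 122  33  34  32  31  28  12  -5]
230 [133 136 127 127 124 125  94  91  29  32  25  -1  -1  -5]
240 [133 132 127 104 103 100  97  91  32   5   2   0  -2  -1]
250 [132 133 132  32  30  32  27  25   2  -2   0   3   4  -2]
260 [30 32 32 34 31 30  9 -4  0 -3 -1 -1 -4  2]
place area
250 [-1  1  1 -1 -2 -3  0 -3 -3 -1  0 -3  0 15  8  0  1] [ 499. -313.]
260 [ 0  1  1  0 -4 -2 -2 -2 -2  0 -1 -2 -2 -1 -1 -1 -1] [ 476. -313.]
270 [ 0  1 -1  0 -2  1 -4  0 -3 -2  2 -5 -2 -3 -1 -5  1] [ 453. -312.]
280 [-1  1  0  0  0 -2 -3 -1  0 -1  0  2  1 -1  0 -1 -3] [ 430. -312.]
290 [-1  1  0  0  0  0  0 -1 -2 -1 -1  1 -3 -3  0  0 -3] [ 407. -311.]
300 [-2 -3  0  3 -4 -4  0 -2  2 -3 -1 -4 -3 -3  3 -1  0] [ 384. -311.]
```

Run:
```python
from h import *
P=np.load('P.npy');Q=P[170:265,30:150].reshape(-1,3);Q=Q[(Q[:,2]>40)&(Q[:,2]<200)]
e=np.radians(-31.2);ex=np.array([np.cos(e),np.sin(e)]);ey=np.array([-ex[1],ex[0]])
m=np.array([536.3,300.1]);a=(Q[:,:2]-m)@ex;b=(Q[:,:2]-m)@ey
for lo in range(-120,120,15):
    k=(a>=lo)&(a<lo+15)
    if k.any(): print(lo,'paper min lateral',np.percentile(b[k],2).round(0),'z there',Q[k][b[k]<np.percentile(b[k],5),2].round(0)[:4])
i=env.camera_info('wrist');print('wrist cam',np.linalg.inv(np.array(i['world_to_cam'])).round(2).tolist(),i['fx'])
tgt([535.5,81.1,250],np.radians(-8.2))
```

```text
-105 paper min lateral 105.0 z there [113.]
-90 paper min lateral 61.0 z there [110.  77.  78.]
-75 paper min lateral 42.0 z there [92. 95. 94. 91.]
-60 paper min lateral 10.0 z there [128. 123. 128. 128.]
-45 paper min lateral -12.0 z there [134. 127. 131. 131.]
-30 paper min lateral -8.0 z there [94. 91. 92. 90.]
-15 paper min lateral -21.0 z there [98. 95. 96. 98.]
0 paper min lateral -12.0 z there [121.  93.  89. 122.]
15 paper min lateral -8.0 z there [88. 90. 87. 91.]
30 paper min lateral 2.0 z there [ 88. 118.  89.  90.]
45 paper min lateral 8.0 z there [84. 84. 83. 87.]
60 paper min lateral 12.0 z there [82. 86. 84. 88.]
wrist cam [[0.33, -0.9, -0.28, 286.25], [-0.94, -0.32, -0.1, -587.98], [-0.0, 0.29, -0.96, 373.53], [0.0, 0.0, 0.0, 1.0]] 305.4504874412906
shift [ 2.1273e+00 -2.1882e+00  1.1000e-03] turn [-9.000e-04 -5.000e-04 -6.919e-01] deg 62.3 mm 763.0
```

Run:
```python
from h import *
z=np.load('scene.npz');P=cloud(env.camera_info('scene'),z['d']);
e=np.radians(-31.2);ex=np.array([np.cos(e),np.sin(e)]);ey=np.array([-ex[1],ex[0]])
m=np.array([536.3,300.1]);Q=P.reshape(-1,3);a=(Q[:,:2]-m)@ex;b=(Q[:,:2]-m)@ey
print('bench',np.median(P[350:370,40:90,2]))
for lo in range(-120,150,15):
    k=(a>=lo)&(a<lo+15)&(abs(b)<120)
    out=[]
    for zl,zh in ((40,70),(70,100),(100,160)):
        kk=k&(Q[:,2]>zl)&(Q[:,2]<zh);out.append((int(kk.sum()),np.percentile(b[kk],[3]).round(0)[0] if kk.any() else None))
    print(lo,out)
k=(abs(Q[:,2]-30)<4)&(abs(a)<125)&(abs(b)<40);print('rail top a,b range',np.percentile(a[k],[1,99]),np.percentile(b[k],[2,98]))
```

```text
bench -1.0407169971451822
-120 [(0, None), (0, None), (0, None)]
-105 [(0, None), (0, None), (8, np.float64(102.0))]
-90 [(0, None), (6, np.float64(53.0)), (165, np.float64(74.0))]
-75 [(0, None), (186, np.float64(33.0)), (447, np.float64(50.0))]
-60 [(0, None), (255, np.float64(24.0)), (604, np.float64(6.0))]
-45 [(0, None), (46, np.float64(13.0)), (585, np.float64(-11.0))]
-30 [(0, None), (151, np.float64(-10.0)), (635, np.float64(1.0))]
-15 [(0, None), (62, np.float64(-25.0)), (494, np.float64(-6.0))]
0 [(0, None), (42, np.float64(-19.0)), (441, np.float64(-8.0))]
15 [(0, None), (60, np.float64(-14.0)), (275, np.float64(-0.0))]
30 [(0, None), (12, np.float64(-5.0)), (268, np.float64(2.0))]
45 [(0, None), (0, None), (107, np.float64(23.0))]
60 [(0, None), (1, np.float64(10.0)), (26, np.float64(37.0))]
75 [(0, None), (0, None), (1, np.float64(39.0))]
90 [(0, None), (0, None), (0, None)]
105 [(0, None), (0, None), (0, None)]
120 [(0, None), (0, None), (0, None)]
135 [(0, None), (0, None), (0, None)]
rail top a,b range [-108.90500275  106.61541359] [-21.24539658  22.15609557]
```

Emit:
apply_moves:
  moves:
    - [[0.16,-0.16,0,0,0,-0.08],[0.3,-0.31,0,0,0,-0.16],[0.42,-0.43,0,0,0,-0.24],[0.53,-0.55,0,0,0,-0.32],[0.64,-0.66,0,0,0,-0.4],[0.75,-0.77,0,0,0,-0.48],[0.85,-0.88,0,0,0,-0.56],[0.95,-0.98,0,0,0,-0.64]]

```text
t: 0.77
position: [356.0, -307.4, 250.1]
ee_rot: [-2.456, -1.959, 0.001]
force: [1.0, -0.6, 0.5]
opening: 1.005
```

```bash
python3 -c "
from h import *
import math
tgt([500,81,250],math.radians(-8.2))"
```

```text
shift [1.6429 0.2165 0.    ] turn [-0.0003  0.0001 -0.0515] deg 4.6 mm 414.3
```

Emit:
apply_moves:
  moves:
    - [[0.165,0.022,0,0,0,-0.052],[0.33,0.044,0,0,0,-0.052],[0.49,0.066,0,0,0,-0.052],[0.65,0.088,0,0,0,-0.052],[0.8,0.11,0,0,0,-0.052],[0.9,0.12,0,0,0,-0.052],[0.96,0.13,0,0,0,-0.052],[1,0.13,0,0,0,-0.052]]

```text
t: 1.43
position: [445.0, -71.3, 250.2]
ee_rot: [-2.377, -2.054, -0.0]
force: [0.5, -1.0, 0.2]
opening: 1.002
```

Emit:
apply_moves:
  moves:
    - [[0.16,0,0,0,0,0],[0.31,0.02,0,0,0,0],[0.44,0.03,0,0,0,0],[0.55,0.04,0,0,0,0],[0.61,0.04,0,0,0,0],[0.64,0.04,0,0,0,0],[0.64,0.04,0,0,0,0]]

```text
t: 2.02
position: [477.9, 84.1, 250.1]
ee_rot: [-2.378, -2.052, 0.0]
force: [0.1, -0.1, -0.7]
opening: 0.997
```

Run:
```python
from h import *
i=env.camera_info('wrist');s=env.get_state();a,d=env.camera('wrist');np.savez('w1.npz',a=a,d=d,T=np.array(i['world_to_cam']))
print(s['position'],s['ee_rot'],s['t'])
cv2.imwrite('pics/w1.png',cv2.resize(a,(768,576),interpolation=cv2.INTER_CUBIC))
```

```text
[477.93425358  84.14152085 250.12692658] [-2.37773653e+00 -2.05233283e+00  2.40930611e-04] 2.0167
```

View pics/w1.png

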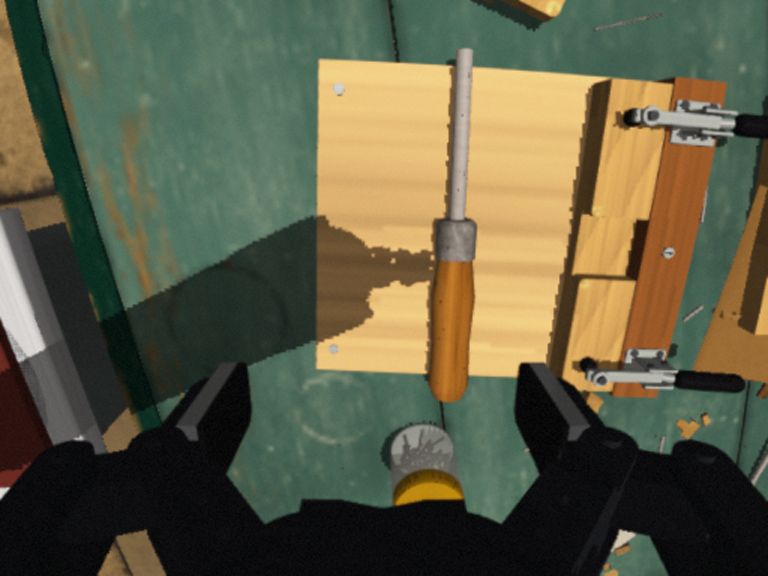

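The wrist view shows the gouge from (465,50) to (448,400), with the ferrule at about (457,240). The housing lies between the stile's inner corners at about (592,214) and (578,278), and the stile's front top edge runs along x≈610 to 565.

Run:
```python
from h import *
z=np.load('w1.npz');i=env.camera_info('wrist');i['world_to_cam']=z['T']
f=lambda x,y:((x+.5)/1.5-.5,(y+.5)/1.5-.5)
w=lambda x,y,h:onplane(i,*f(x,y),h)[:2].round(1)
print('stile top front L..',w(608,82,42),w(592,214,42),'right',w(578,278,42),w(565,372,42))
print('housing walls back',w(657,219,42),w(637,280,42))
print('board front',w(319,59,12),w(317,370,12))
print('gouge tip',w(465,50,25),'handle',w(448,400,26),'ferrule',w(457,240,25))
print('jar top',w(428,495,81))
tgt([535.5,81,250],np.radians(-8.2))
```

```text
stile top front L.. [647.6 178. ] [633.1  87.5] right [621.2  39.6] [609.1 -39.5]
housing walls back [683.  77.] [667.9  31.1]
board front [450.4 224.8] [402.4 -22.3]
gouge tip [554.4 213.4] handle [512.5 -60.4] ferrule [534.2  78.5]
jar top [ 484.4 -110.1]
shift [2.750e-02 2.288e-01 1.000e-04] turn [-0.0004  0.0002 -0.0033] deg 0.3 mm 57.6
```

Emit:
apply_moves:
  moves:
    - [[0.02,0.1,0.16,0,0,0],[0.02,0.2,0.31,0,0,0],[0.02,0.23,0.46,0,0,0],[0.02,0.23,0.6,0,0,0],[0.02,0.23,0.72,0,0,0],[0.02,0.23,0.8,0,0,0],[0.02,0.23,0.8,0,0,0]]

```text
t: 2.65
position: [532.5, 76.6, 45.7]
ee_rot: [-2.379, -2.045, 0.011]
force: [-0.3, -0.9, 0.6]
opening: 1.0
```

```bash
python3 -c "
from h import *
import math
tgt([535,80,33],math.radians(-8.2));print(env.get_state()['position'])"
```

```text
shift [0.0152 0.0081 0.0506] turn [-0.0049  0.0017 -0.0049] deg 0.6 mm 13.4
[532.53294534  76.56951465  45.68525674]
```

Emit:
apply_moves:
  moves:
    - [[0.01,0.008,0.03,0,0,0],[0.01,0.008,0.05,0,0,0],[0.01,0.008,0.05,0,0,0]]

```text
t: 2.9
position: [538.6, 81.4, 38.3]
ee_rot: [2.38, 2.049, 0.001]
force: [-0.0, 0.0, -1.2]
opening: 1.0
```

Emit:
apply_moves:
  moves:
    - [[0,0,0,0,0,0],[0,0,0,0,0,0]]

```text
t: 3.07
position: [538.7, 81.9, 38.9]
ee_rot: [2.379, 2.05, 0.002]
force: [-0.1, -0.6, -0.1]
opening: 0.998
```

Emit:
apply_moves:
  moves:
    - [[-0.006,-0.012,0.022,0,0,0],[-0.006,-0.012,0.022,0,0,0]]

```text
t: 3.23
position: [534.1, 80.5, 31.9]
ee_rot: [2.38, 2.051, -0.001]
force: [-1.8, 0.8, 0.3]
opening: 1.002
```

Emit:
apply_moves:
  moves:
    - [[0,0,0,0,0,0],[0,0,0,0,0,0],[0,0,0,0,0,0],[0,0,0,0,0,0],[0,0,0,0,0,0],[0,0,0,0,0,0],[0,0,0,0,0,0],[0,0,0,0,0,0]]
  jaw: 1
  grip_force: 50

```text
t: 3.9
position: [534.9, 80.9, 32.7]
ee_rot: [2.38, 2.05, 0.0]
force: [-1.1, -0.5, 5.2]
opening: 0.344
```

Emit:
apply_moves:
  moves:
    - [[0,0,-0.04,0,0,0],[0,0,-0.12,0,0,0],[0,0,-0.24,0,0,0],[0,0,-0.36,0,0,0],[0,0,-0.44,0,0,0],[0,0,-0.48,0,0,0],[0,0,-0.48,0,0,0],[0,0,-0.48,0,0,0]]

```text
t: 4.57
position: [534.5, 80.6, 151.8]
ee_rot: [2.38, 2.05, -0.001]
force: [-0.6, 0.3, -3.8]
opening: 0.34
```

Run:
```python
from h import *
tgt([445,-285,153],np.radians(-8.2));print(env.get_state()['q'].round(2))
a,d=env.camera('wrist');cv2.imwrite('pics/w2.png',a)
```

```text
shift [-1.4994 -0.1376 -0.0043] turn [-0.0001  0.0002 -0.0035] deg 0.3 mm 376.4
[ 0.41  0.27 -0.73  1.82  0.2   1.12 -0.54]
```

View pics/w2.png

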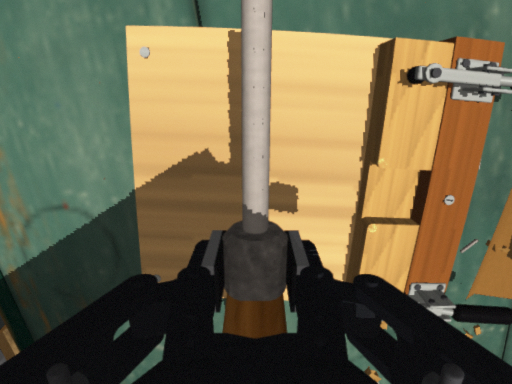

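The gouge is held at its ferrule between the pads, at about (255,262), and hangs straight. I'll carry it to the free bench on the right.

Emit:
apply_moves:
  moves:
    - [[-0.04,0,0,0,0,0],[-0.12,-0.01,0,0,0,0],[-0.24,-0.02,0,0,0,0],[-0.36,-0.03,0,0,0,0],[-0.48,-0.04,0,0,0,0],[-0.6,-0.05,0,0,0,0],[-0.72,-0.06,0,0,0,0],[-0.8,-0.07,0,0,0,0]]

```text
t: 5.28
position: [485.8, -118.1, 150.8]
ee_rot: [-2.382, -2.046, 0.003]
force: [0.3, -0.6, -3.0]
opening: 0.341
```

Emit:
apply_moves:
  moves:
    - [[-0.1,-0.01,0,0,0,0],[-0.22,-0.02,0,0,0,0],[-0.34,-0.03,0,0,0,0],[-0.46,-0.04,0,0,0,0],[-0.56,-0.05,0,0,0,0],[-0.64,-0.06,0,0,0,0],[-0.69,-0.06,0,0,0,0],[-0.7,-0.06,0,0,0,0]]

```text
t: 5.95
position: [445.4, -287.8, 151.0]
ee_rot: [-2.382, -2.045, 0.002]
force: [0.1, 0.4, -2.9]
opening: 0.343
```

Emit:
apply_moves:
  moves:
    - [[0,0,0.08,0,0,0],[0,0,0.18,0,0,0],[0,0,0.28,0,0,0],[0,0,0.36,0,0,0],[0,0,0.42,0,0,0],[0,0,0.44,0,0,0],[0,0,0.44,0,0,0]]

```text
t: 6.53
position: [446.5, -283.8, 40.8]
ee_rot: [-2.376, -2.05, 0.001]
force: [-1.8, -0.9, -3.7]
opening: 0.346
```

Emit:
apply_moves:
  moves:
    - [[0,0,0.03,0,0,0],[0,0,0.055,0,0,0],[0,0,0.07,0,0,0],[0,0,0.078,0,0,0],[0,0,0.078,0,0,0]]

```text
t: 6.95
position: [447.3, -285.0, 22.7]
ee_rot: [-2.38, -2.051, -0.0]
force: [-0.1, 0.3, -3.2]
opening: 0.342
```

Emit:
apply_moves:
  moves:
    - [[0,0,0.005,0,0,0],[0,0,0.005,0,0,0]]

```text
t: 7.12
position: [447.5, -285.2, 21.8]
ee_rot: [2.38, 2.05, 0.0]
force: [-0.9, 0.9, -2.2]
opening: 0.341
```

Emit:
apply_moves:
  moves:
    - [[0,0,0.004,0,0,0],[0,0,0.006,0,0,0],[0,0,0.006,0,0,0]]

```text
t: 7.37
position: [447.6, -285.3, 20.8]
ee_rot: [2.379, 2.05, 0.0]
force: [-1.4, 0.8, 5.4]
opening: 0.344
```

Emit:
apply_moves:
  moves:
    - [[0,0,0,0,0,0],[0,0,0,0,0,0],[0,0,0,0,0,0],[0,0,0,0,0,0],[0,0,0,0,0,0],[0,0,0,0,0,0],[0,0,0,0,0,0]]
  jaw: -1

```text
t: 7.95
position: [447.2, -285.2, 20.0]
ee_rot: [-2.38, -2.051, -0.0]
force: [-0.5, -0.6, 0.4]
opening: 0.996
```

Emit:
apply_moves:
  moves:
    - [[0,0,-0.08,0,0,0],[0,0,-0.2,0,0,0],[0,0,-0.36,0,0,0],[0,0,-0.52,0,0,0],[0,0,-0.66,0,0,0],[0,0,-0.76,0,0,0],[0,0,-0.8,0,0,0]]

```text
t: 8.53
position: [448.7, -285.8, 224.5]
ee_rot: [2.376, 2.047, 0.002]
force: [0.9, 0.1, -0.2]
opening: 1.003
```

Run:
```python
from h import *
a,d=env.camera('wrist');t,d2=env.camera('top')
cv2.imwrite('pics/w3.png',np.hstack([a,t])[:, :][::1] if 0 else cv2.resize(np.hstack([a,t]),(800,300),interpolation=cv2.INTER_AREA))
np.savez('top2.npz',a=t,d=d2);print(env.get_state()['t'],env.get_state()['q'].round(2))
```

```text
8.6333 [ 0.94  0.14 -0.5   1.77  0.07  1.24  0.28]
```

View pics/w3.png

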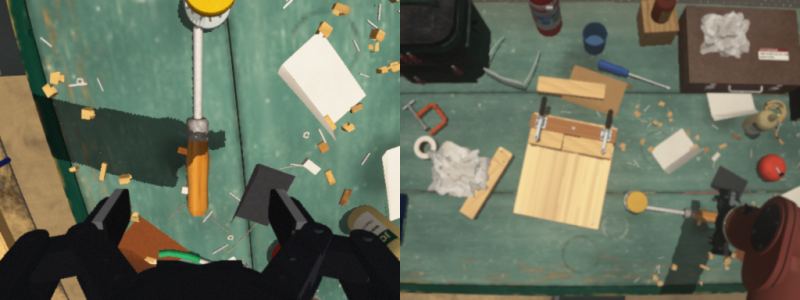

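The gouge is on the bench with its blade tip near the jar. I'll check that the jar hasn't moved, then set out the rail grasp.

Run:
```python
from h import *
for n in('top.npz','top2.npz'):
    a=np.load(n)['a'];h=cv2.cvtColor(a,cv2.COLOR_BGR2HSV)
    m=(h[...,0]>18)&(h[...,0]<30)&(h[...,1]>150);m[:230]=0;m[290:]=0;m[:,:280]=0;m[:,330:]=0
    v,u=np.nonzero(m);print(n,u.mean(),v.mean(),len(u))
# rail-tail plan
e=np.radians(-31.2);ex=np.array([np.cos(e),np.sin(e)]);ey=np.array([-ex[1],ex[0]]);m=np.array([536.3,300.1])
g=m-88*ex;print('tail grip',g,'tongue side',m+60*ex, 'yaw lateral deg',58.8)
s=env.get_state()
tgt([430,150,224],np.radians(58.8))
```

```text
top.npz 303.07869481765835 258.1324376199616 521
top2.npz 303.01160541586074 258.1218568665377 517
tail grip [461.02794511 345.68637682] tongue side [587.62185561 269.01837944] yaw lateral deg 58.8
shift [ 1.7129 -0.3292 -0.0128] turn [ 0.001   0.0021 -0.7478] deg 67.3 mm 436.1
```

Emit:
apply_moves:
  moves:
    - [[0.1,-0.02,0,0,0,0],[0.24,-0.05,0,0,0,0],[0.4,-0.08,0,0,0,-0.07],[0.56,-0.11,0,0,0,-0.14],[0.7,-0.14,0,0,0,-0.21],[0.82,-0.17,0,0,0,-0.28],[0.92,-0.19,0,0,0,-0.35],[1,-0.2,0,0,0,-0.42]]
  jaw: -0.4

```text
t: 9.3
position: [433.3, -28.3, 218.2]
ee_rot: [-1.577, -2.714, 0.001]
force: [0.4, -1.0, -0.1]
opening: 0.696
```

```bash
cat >> h.py <<'E'
def tgt3(p,yaw,tilt,s=None):
    """as tgt, tool y along yaw exactly, tool z tilted by tilt towards -tool x"""
    s=s or env.get_state();R0=R.from_rotvec(s['ee_rot'])
    y=np.array([np.cos(yaw),np.sin(yaw),0]);z=np.array([0,0,-1.]);x=np.cross(y,z)
    Rt=R.from_matrix(np.c_[x,y,z])*R.from_rotvec([0,-tilt,0])
    r=(R0.inv()*Rt).as_rotvec();sh=R0.inv().apply(np.array(p,float)-s['position'])
    print('shift',(sh/250).round(4),'turn',(r/(np.pi/2)).round(4),'deg',np.degrees(np.linalg.norm(r)).round(1),'mm',np.linalg.norm(sh).round(1))
E
python3 -c "
from h import *
tgt3([430,220,224],np.radians(58.8),np.radians(27))
tgt3([453,350.5,200],np.radians(58.8),np.radians(27))"
```

```text
shift [ 0.8694  0.4808 -0.0228] turn [-0.0772 -0.2949 -0.317 ] deg 39.6 mm 248.4
shift [1.277  0.8196 0.0732] turn [-0.0772 -0.2949 -0.317 ] deg 39.6 mm 379.8
```

Emit:
apply_moves:
  moves:
    - [[0.1,0.05,-0.01,-0.01,-0.04,-0.04],[0.24,0.13,-0.02,-0.02,-0.08,-0.08],[0.38,0.21,-0.02,-0.03,-0.12,-0.13],[0.52,0.29,-0.02,-0.04,-0.16,-0.17],[0.66,0.36,-0.02,-0.05,-0.2,-0.21],[0.76,0.42,-0.02,-0.06,-0.24,-0.26],[0.84,0.46,-0.02,-0.07,-0.28,-0.3],[0.87,0.48,-0.02,-0.077,-0.295,-0.317]]

```text
t: 9.97
position: [431.0, 222.0, 223.8]
ee_rot: [0.716, 2.58, -0.173]
force: [0.1, -0.5, 0.0]
opening: 0.7
```

```bash
python3 -c "
from h import *
s=env.get_state();print(s['position'],s['q'].round(2))
tgt3([453,350.5,180],np.radians(58.8),np.radians(27))"
```

```text
[431.00257357 222.02336787 223.81262795] [ 0.48 -0.11 -1.28  2.02  0.41  1.08  0.04]
shift [0.2487 0.4857 0.0692] turn [0.0012 0.0031 0.0017] deg 0.3 mm 137.5
```

Emit:
apply_moves:
  moves:
    - [[0.04,0.09,0.01,0,0,0],[0.1,0.2,0.03,0,0,0],[0.17,0.32,0.05,0,0,0],[0.22,0.42,0.06,0,0,0],[0.25,0.48,0.07,0,0,0],[0.25,0.49,0.07,0,0,0],[0.25,0.49,0.07,0,0,0]]

```text
t: 10.55
position: [455.1, 348.1, 178.2]
ee_rot: [0.726, 2.585, -0.177]
force: [-0.6, -0.0, 0.2]
opening: 0.697
```

Run:
```python
from h import *
s=env.get_state();print(s['position'],s['q'].round(2))
tgt3([453,350.5,60],np.radians(58.8),np.radians(27))
tgt3([453,350.5,26],np.radians(58.8),np.radians(27))
i=env.camera_info('wrist');a,d=env.camera('wrist');np.savez('w4.npz',a=a,d=d,T=np.array(i['world_to_cam']));cv2.imwrite('pics/w4.png',a)
```

```text
[455.11746489 348.14247426 178.15617688] [-0.04  0.43 -1.17  1.83  0.88  1.36 -0.47]
shift [0.2248 0.0048 0.4159] turn [-0.0025 -0.0009 -0.0013] deg 0.3 mm 118.2
shift [0.2863 0.0052 0.5372] turn [-0.0025 -0.0009 -0.0013] deg 0.3 mm 152.2
```

View pics/w4.png

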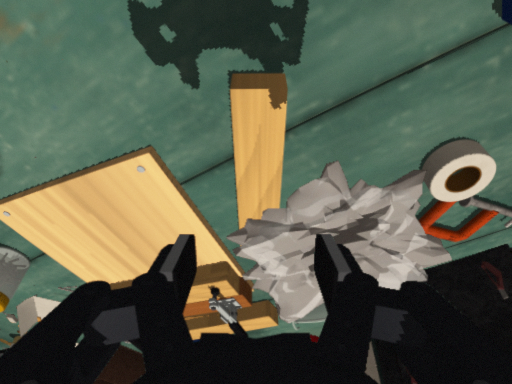

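Run:
```python
from h import *
z=np.load('w4.npz');i=env.camera_info('wrist');i['world_to_cam']=z['T']
w=lambda x,y,h:onplane(i,x,y,h)[:2].round(1)
print('tail L,R',w(231,88,30),w(287,88,30),'lower edge',w(231,72,0),w(283,72,0))
print('left edge',w(238,220,30),'right edge',w(284,170,30))
```

```text
tail L,R [431.2 339.3] [453.9 376.7] lower edge [429.9 337.9] [453.  375.8]
left edge [565.8 256.4] right edge [527.1 335.5]
```

Emit:
apply_moves:
  moves:
    - [[0.03,0,0.06,0,0,0],[0.08,0.003,0.16,0,0,0],[0.13,0.004,0.25,0,0,0],[0.18,0.005,0.34,0,0,0],[0.21,0.005,0.4,0,0,0],[0.225,0.005,0.416,0,0,0],[0.225,0.005,0.416,0,0,0]]

```text
t: 11.18
position: [454.8, 347.9, 62.2]
ee_rot: [0.731, 2.579, -0.178]
force: [-0.1, -0.3, 0.2]
opening: 0.702
```

Emit:
apply_moves:
  moves:
    - [[0.015,0,0.03,0,0,0],[0.03,0,0.06,0,0,0],[0.045,0,0.09,0,0,0],[0.055,0,0.11,0,0,0],[0.06,0,0.12,0,0,0],[0.06,0,0.12,0,0,0]]

```text
t: 11.68
position: [455.2, 349.3, 28.6]
ee_rot: [0.73, 2.579, -0.176]
force: [0.4, -0.1, 1.5]
opening: 0.701
```

Run:
```python
from h import *
s=env.get_state();print(s['position'],s['q'].round(2),s['force'])
tgt3([453,350.5,26],np.radians(58.8),np.radians(27))
```

```text
[455.1637155  349.2611105   28.63735308] [-0.19  0.64 -1.01  1.94  1.11  1.23 -0.72] [ 0.44136706 -0.07736962  1.47455735]
shift [ 0.0137 -0.0003  0.0048] turn [-0.0021  0.0014 -0.0039] deg 0.4 mm 3.6
```

Emit:
apply_moves:
  moves:
    - [[0.006,0,0.004,0,0,0],[0.006,0,0.004,0,0,0],[0.006,0,0.004,0,0,0],[0.006,0,0.004,0,0,0],[0.006,0,0.004,0,0,0],[0.006,0,0.004,0,0,0]]
  jaw: 1
  grip_force: 40

```text
t: 12.18
position: [454.6, 350.2, 28.0]
ee_rot: [0.73, 2.579, -0.175]
force: [-1.0, 1.4, 1.3]
opening: 0.519
```

Run:
```python
from h import *
s=env.get_state();p=s['position'];print(p,s['force'],s['opening'],p-0)
tgt3(p+[-85,5,2],np.radians(58.8),np.radians(27))
tgt3(p+[-111,9,2],np.radians(58.8),np.radians(27))
```

```text
[454.63297144 350.21995332  27.96467294] [-0.95035508  1.42008077  1.3073191 ] 0.5187922677651821 [454.63297144 350.21995332  27.96467294]
shift [ 0.2633 -0.1611 -0.1442] turn [-0.0013  0.0016 -0.0042] deg 0.4 mm 85.2
shift [ 0.3496 -0.2019 -0.1885] turn [-0.0013  0.0016 -0.0042] deg 0.4 mm 111.4
```

Gripped (opening 44 mm). Next I'll draw the rail out from under the paper.

Emit:
apply_moves:
  moves:
    - [[0.025,-0.014,-0.017,0,0,0],[0.075,-0.043,-0.043,0,0,0],[0.135,-0.077,-0.075,0,0,0],[0.2,-0.115,-0.11,0,0,0],[0.26,-0.15,-0.142,0,0,0],[0.31,-0.18,-0.168,0,0,0],[0.34,-0.196,-0.184,0,0,0],[0.35,-0.202,-0.189,0,0,0]]

```text
t: 12.85
position: [341.8, 359.3, 29.8]
ee_rot: [0.727, 2.58, -0.175]
force: [-0.2, -0.3, -1.5]
opening: 0.516
```

Run:
```python
from h import *
s=env.get_state();print(s['position'],s['q'].round(2),s['force'])
a,d=env.camera('top');np.savez('top3.npz',a=a,d=d);c=cv2.resize(a[150:350,40:290],None,fx=3,fy=3);cv2.imwrite('pics/t3.png',c)
```

```text
[341.81317811 359.3479412   29.83964077] [-0.29  0.58 -1.09  2.05  1.03  1.26 -0.9 ] [-0.23011791 -0.31880011 -1.50777927]
```

View pics/t3.png

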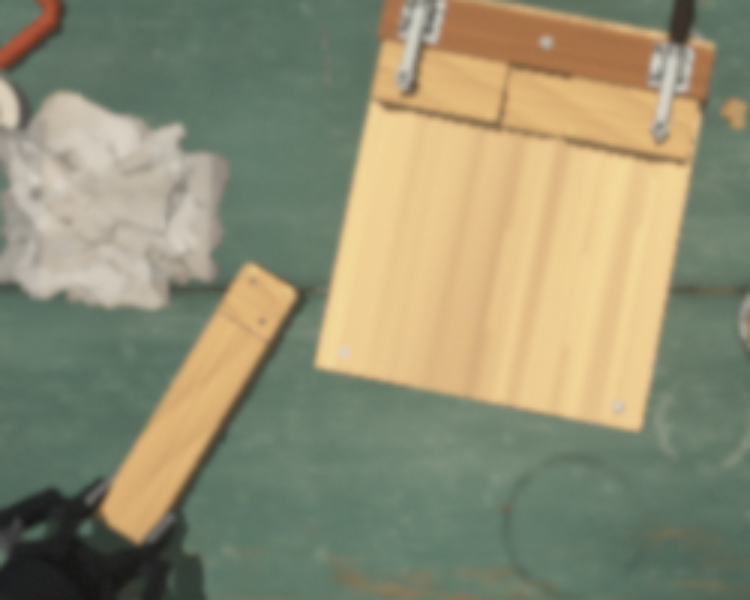

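Emit:
apply_moves:
  moves:
    - [[0.004,0,0.008,0,0,0],[0.005,0,0.01,0,0,0],[0.005,0,0.01,0,0,0]]

```text
t: 13.15
position: [344.1, 359.2, 27.9]
ee_rot: [0.731, 2.577, -0.175]
force: [-6.1, -1.6, 12.2]
opening: 0.516
```

Emit:
apply_moves:
  moves:
    - [[0,0,0,0,0,0],[0,0,0,0,0,0],[0,0,0,0,0,0],[0,0,0,0,0,0],[0,0,0,0,0,0]]
  jaw: -0.6

```text
t: 13.57
position: [343.9, 358.8, 26.9]
ee_rot: [0.731, 2.578, -0.176]
force: [0.6, 0.4, 0.7]
opening: 0.798
```

Emit:
apply_moves:
  moves:
    - [[-0.03,0,-0.06,0,0,0],[-0.08,0,-0.16,0,0,0],[-0.13,0,-0.26,0,0,0],[-0.15,0,-0.3,0,0,0],[-0.15,0,-0.3,0,0,0]]

```text
t: 13.98
position: [343.5, 360.6, 113.4]
ee_rot: [0.731, 2.576, -0.171]
force: [0.2, -0.2, 0.1]
opening: 0.8
```

Run:
```python
from h import *
i=env.camera_info('top');a,d=env.camera('top')
hsv=cv2.cvtColor(a,cv2.COLOR_BGR2HSV)
# rail edges from earlier crop pixels and new mask
f=lambda x,y:((x+.5)/3-.5+40,(y+.5)/3-.5+150)
for p in [(248,263),(300,295),(222,315),(267,340)]: print(onplane(i,*f(*p),30)[:2].round(1))
m=((hsv[...,0]>8)&(hsv[...,0]<28)&(hsv[...,1]>60)).astype(np.uint8);m[:230]=0;m[:,145:]=0;m[:,60:70]=0
m=cv2.morphologyEx(m,cv2.MORPH_OPEN,np.ones((3,3)));c=max(cv2.findContours(m,0,2)[0],key=cv2.contourArea)
r=cv2.minAreaRect(c);b=cv2.boxPoints(r);B=np.array([onplane(i,*p,30) for p in b])[:,:2];print(r,B.round(1))
np.savez('top4.npz',a=a)
s=env.get_state();print(s['position'],s['q'].round(2),s['force'])
tgt3([424,309,100],np.radians(58.8),0)
```

```text
[528.4 273.7]
[504.9 234.1]
[489.7 292.4]
[471.5 258.2]
((105.61172485351562, 283.4593200683594), (23.58330726623535, 101.0925521850586), 31.32869529724121) [[343.1 390. ]
 [535.5 275. ]
 [508.4 229. ]
 [316.9 343.9]]
[343.40909752 359.76804173 111.78346303] [-0.18  0.44 -1.2   2.    0.89  1.32 -0.75] [-0.58757646 -0.89186112 -0.16644835]
shift [-0.3173 -0.0038  0.2161] turn [ 0.0007  0.3022 -0.0054] deg 27.2 mm 96.0
```

Emit:
apply_moves:
  moves:
    - [[-0.04,0,0.02,0,0.05,0],[-0.1,0,0.06,0,0.11,0],[-0.18,0,0.1,0,0.18,0],[-0.25,0,0.15,0,0.25,0],[-0.3,0,0.2,0,0.3,0],[-0.32,-0.003,0.216,0,0.302,-0.005],[-0.32,-0.003,0.216,0,0.302,-0.005],[-0.32,-0.003,0.216,0,0.302,-0.005]]

```text
t: 14.7
position: [423.1, 308.3, 98.1]
ee_rot: [-0.845, -3.023, 0.003]
force: [-1.5, 0.8, 1.1]
opening: 0.799
```

Run:
```python
from h import *
s=env.get_state();print(s['position'],s['q'].round(2))
tgt3([425.5,309,24],np.radians(59),0)
```

```text
[423.09008981 308.28022647  98.09731859] [ 0.31  0.53 -1.25  1.9   0.55  1.13 -0.13]
shift [-0.0073  0.0083  0.2964] turn [-0.0017 -0.0012 -0.0025] deg 0.3 mm 74.1
```

Emit:
apply_moves:
  moves:
    - [[-0.002,0.002,0.06,0,0,0],[-0.004,0.006,0.14,0,0,0],[-0.007,0.008,0.22,0,0,0],[-0.007,0.008,0.27,0,0,0],[-0.007,0.008,0.295,0,0,-0.002],[-0.007,0.008,0.3,0,0,-0.002],[-0.007,0.008,0.3,0,0,-0.002]]

```text
t: 15.28
position: [425.8, 310.0, 24.4]
ee_rot: [-0.837, -3.027, 0.001]
force: [-0.3, -0.2, 0.6]
opening: 0.801
```

Emit:
apply_moves:
  moves:
    - [[0,0,0,0,0,0],[0,0,0,0,0,0],[0,0,0,0,0,0],[0,0,0,0,0,0],[0,0,0,0,0,0],[0,0,0,0,0,0],[0,0,0,0,0,0]]
  jaw: 1
  grip_force: 60

```text
t: 15.87
position: [427.0, 309.9, 25.5]
ee_rot: [0.84, 3.027, 0.001]
force: [-0.9, -0.4, 5.6]
opening: 0.516
```

Run:
```python
from h import *
s=env.get_state();print(s['position'],s['force'],s['moment'],s['opening'],s['q'].round(2))
```

```text
[426.99125457 309.92509936  25.48412368] [-0.92869046 -0.43062003  5.57081149] [-0.08658338  0.24396102  0.03967323] 0.5159179358735811 [ 0.21  0.62 -1.14  1.94  0.66  1.02 -0.2 ]
```

Emit:
apply_moves:
  moves:
    - [[0,0,-0.03,0,0,0],[0,0,-0.08,0,0,0],[0,0,-0.15,0,0,0],[0,0,-0.21,0,0,0],[0,0,-0.25,0,0,0],[0,0,-0.26,0,0,0],[0,0,-0.26,0,0,0]]

```text
t: 16.45
position: [427.1, 309.4, 90.3]
ee_rot: [0.84, 3.026, -0.0]
force: [0.2, -0.9, -1.0]
opening: 0.518
```

Run:
```python
from h import *
s=env.get_state();print(s['position'],s['force'],s['moment'],s['opening'],s['q'].round(2))
tgt3([503.8,86.1,90],np.radians(79.3),0)
```

```text
[427.06823515 309.4186298   90.2757703 ] [ 0.20103093 -0.92869255 -1.01805504] [ 0.05699151 -0.0518958   0.02618965] 0.5179358654324117 [ 0.29  0.53 -1.22  1.9   0.56  1.11 -0.12]
shift [-0.7234 -0.6073  0.0016] turn [-1.000e-04  5.000e-04 -2.258e-01] deg 20.3 mm 236.1
```

Emit:
apply_moves:
  moves:
    - [[-0.06,-0.05,0,0,0,-0.02],[-0.16,-0.13,0,0,0,-0.05],[-0.28,-0.235,0,0,0,-0.09],[-0.41,-0.345,0,0,0,-0.13],[-0.53,-0.445,0,0,0,-0.17],[-0.63,-0.53,0,0,0,-0.2],[-0.7,-0.59,0,0,0,-0.22],[-0.723,-0.607,0,0,0,-0.226]]

```text
t: 17.12
position: [504.1, 81.1, 88.2]
ee_rot: [-0.298, -3.125, 0.004]
force: [-0.1, -0.5, -2.3]
opening: 0.516
```

Emit:
apply_moves:
  moves:
    - [[0,0,0.06,0,0,0],[0,0,0.12,0,0,0],[0,0,0.165,0,0,0],[0,0,0.185,0,0,0],[0,0,0.185,0,0,0]]

```text
t: 17.53
position: [501.6, 87.5, 41.3]
ee_rot: [-0.287, -3.125, 0.001]
force: [-0.7, 0.2, -1.4]
opening: 0.512
```

Run:
```python
from h import *
s=env.get_state();print(s['position'],s['force'],s['moment'],s['opening'],s['q'].round(2))
tgt3([503.8,86.1,38],np.radians(79.3),0)
a,d=env.camera('top');b,d2=env.camera('scene');np.savez('t5.npz',a=a,b=b)
c=np.vstack([cv2.resize(a[140:260,140:290],None,fx=4,fy=4,interpolation=cv2.INTER_CUBIC)]);cv2.imwrite('pics/t5.png',c)
```

```text
[501.60769446  87.46377183  41.34909637] [-0.68355134  0.21279362 -1.42157953] [-0.01038341  0.05588757 -0.04140076] 0.5117142709778857 [ 0.72  0.57 -1.18  1.97  0.63  1.03  0.63]
shift [-0.0097 -0.0037  0.0134] turn [-0.0007 -0.0024  0.0021] deg 0.3 mm 4.2
```

View pics/t5.png

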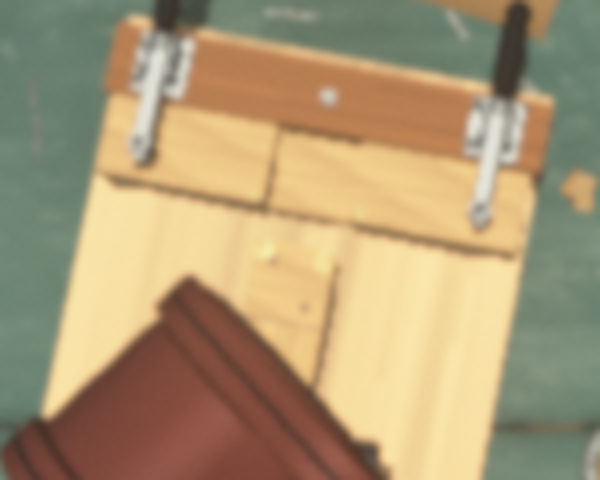

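Run:
```python
from h import *
i=env.camera_info('top')
f=lambda x,y:((x+.5)/4-.5+140,(y+.5)/4-.5+140)
e=np.radians(-10.7);ex=np.array([np.cos(e),np.sin(e)]);ey=np.array([-ex[1],ex[0]]);j=np.array([627.3,62.8])
def w(n,x,y,h):
    p=onplane(i,*f(x,y),h)[:2];print(n,p.round(1),'jx %.1f jy %.1f'%((p-j)@ex,(p-j)@ey))
w('housL',268,207,42);w('housL back',281,128,42);w('housR',362,222,42)
w('back R bottom',360,140,28)
w('tongue L',252,250,46);w('tongue R',338,265,46);w('right edge low',318,385,46);w('right edge mid',328,325,46);w('left edge',248,300,46)
w('scribe L',246,313,46);w('scribe R',322,330,46)
p=np.array([501.6,87.5]);print('TCP',(p-j)@ex,(p-j)@ey)
```

```text
housL [630.6  84.8] jx -0.8 jy 22.2
housL back [675.   77.9] jx 44.1 jy 23.7
housR [622.3  32.5] jx 0.7 jy -30.7
back R bottom [670.2  34.1] jx 47.5 jy -20.2
tongue L [606.4  93.1] jx -26.2 jy 25.9
tongue R [598.1  45.6] jx -25.5 jy -22.4
right edge low [532.1  56.3] jx -92.3 jy -24.1
right edge mid [565.   50.9] jx -59.0 jy -23.2
left edge [578.7  95.1] jx -53.7 jy 22.7
scribe L [571.6  96.1] jx -60.9 jy 22.4
scribe R [562.3  54.2] jx -62.3 jy -20.5
TCP -128.10039392555612 0.9322425206602574
```

Emit:
apply_moves:
  moves:
    - [[0,-0.001,0.006,0,0,0.001],[0,-0.001,0.012,0,0,0.001],[0,-0.001,0.012,0,0,0.001]]

```text
t: 17.88
position: [503.4, 85.9, 40.3]
ee_rot: [-0.294, -3.127, 0.001]
force: [-0.8, -0.0, -0.8]
opening: 0.512
```

Emit:
apply_moves:
  moves:
    - [[0,0,0.003,0,0,0],[0,0,0.006,0,0,0],[0,0,0.006,0,0,0]]

```text
t: 18.13
position: [503.2, 85.8, 38.6]
ee_rot: [-0.294, -3.127, 0.001]
force: [0.4, -0.0, -0.8]
opening: 0.513
```

```bash
cat >> h.py <<'E'
def rep():
    e=np.radians(-10.7);ex=np.array([np.cos(e),np.sin(e)]);ey=np.array([-ex[1],ex[0]]);j=np.array([627.3,62.8])
    s=env.get_state();p=s['position'][:2]-j;F=s['force']
    M=R.from_rotvec(s['ee_rot']).as_matrix()
    print('t %.2f jx %.2f jy %.2f z %.2f'%(s['t'],p@ex,p@ey,s['position'][2]),'Fj',(F[:2]@ex).round(1),(F[:2]@ey).round(1),F[2].round(1),'M',s['moment'].round(2),'yaw',np.degrees(np.arctan2(M[1,1],M[0,1])).round(2),'tilt y,x',np.degrees([M[2,1],M[2,0]]).round(2),'open',round(s['opening'],3))
E
python3 -c "
from h import *
rep()"
```

```text
t 18.13 jx -126.17 jy -0.43 z 38.65 Fj 0.4 0.0 -0.8 M [0.02 0.01 0.02] yaw 79.24 tilt y,x [-0.05  0.05] open 0.513
```

Emit:
apply_moves:
  moves:
    - [[-0.01,0.003,0.002,0,0,0],[-0.025,0.003,0.002,0,0,0],[-0.04,0.003,0.002,0,0,0],[-0.055,0.003,0.002,0,0,0],[-0.065,0.003,0.002,0,0,0],[-0.075,0.003,0.002,0,0,0],[-0.085,0.003,0.002,0,0,0],[-0.09,0.003,0.002,0,0,0]]

```text
t: 18.8
position: [525.8, 82.4, 38.1]
ee_rot: [-0.294, -3.127, 0.001]
force: [-0.7, 0.8, -2.5]
opening: 0.515
```

Run:
```python
from h import *
rep()
b,d=env.camera('scene');cv2.imwrite('pics/s6.png',cv2.resize(b[160:300,140:340],None,fx=4,fy=4,interpolation=cv2.INTER_CUBIC))
```

```text
t 18.80 jx -103.36 jy 0.43 z 38.14 Fj -0.8 0.6 -2.5 M [ 0.03 -0.02 -0.02] yaw 79.24 tilt y,x [-0.04  0.05] open 0.515
```

View pics/s6.png

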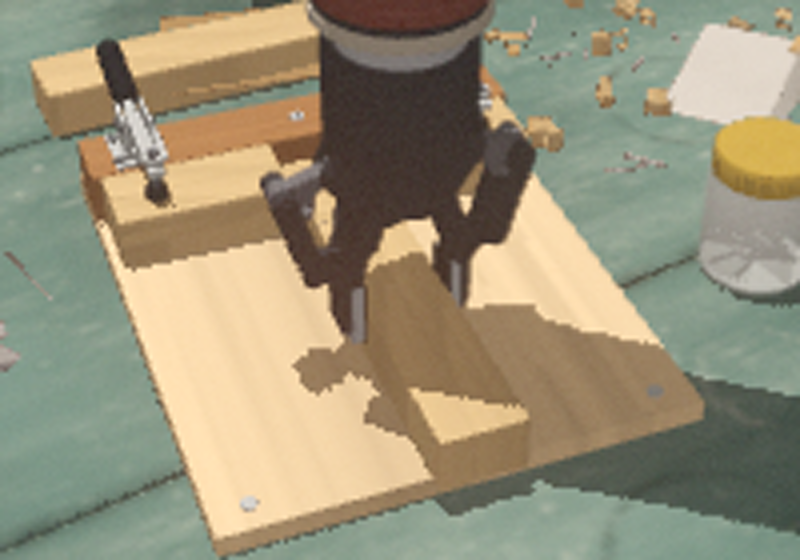

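The rail sits flat on the board, pointing squarely at the housing, with no contact force. I'll keep sliding it in.

Emit:
apply_moves:
  moves:
    - [[-0.008,0,0,0,0,0],[-0.02,0,0,0,0,0],[-0.032,0,0,0,0,0],[-0.044,0,0,0,0,0],[-0.056,0,0,0,0,0],[-0.068,0,0,0,0,0],[-0.08,0,0,0,0,0],[-0.09,0,0,0,0,0]]

```text
t: 19.52
position: [548.0, 78.2, 38.1]
ee_rot: [-0.294, -3.127, 0.001]
force: [0.3, -0.8, -1.7]
opening: 0.515
```

```bash
python3 -c "
from h import *
rep()"
```

```text
t 19.52 jx -80.82 jy 0.42 z 38.14 Fj 0.5 -0.7 -1.7 M [-0.   -0.02  0.02] yaw 79.25 tilt y,x [-0.04  0.05] open 0.515
```

Emit:
apply_moves:
  moves:
    - [[-0.008,0,0,0,0,0],[-0.018,0,0,0,0,0],[-0.028,0,0,0,0,0],[-0.036,0,0,0,0,0],[-0.042,0,0,0,0,0],[-0.044,0,0,0,0,0]]

```text
t: 20.02
position: [558.6, 76.2, 38.1]
ee_rot: [-0.294, -3.127, 0.001]
force: [-0.4, 0.2, -1.5]
opening: 0.512
```

Emit:
apply_moves:
  moves:
    - [[0,0,0.002,0,0,0],[0,0,0.003,0,0,0],[0,0,0.003,0,0,0]]

```text
t: 20.27
position: [558.4, 76.3, 37.5]
ee_rot: [-0.294, -3.127, 0.001]
force: [-0.9, -0.2, 0.3]
opening: 0.513
```

```bash
python3 -c "
from h import *
rep()"
```

```text
t 20.27 jx -70.20 jy 0.45 z 37.49 Fj -0.8 -0.4 0.3 M [-0.08 -0.11  0.03] yaw 79.26 tilt y,x [-0.05  0.04] open 0.513
```

Emit:
apply_moves:
  moves:
    - [[-0.004,0,0,0,0,0],[-0.008,0,0,0,0,0],[-0.011,0,0,0,0,0],[-0.011,0,0,0,0,0]]

```text
t: 20.6
position: [561.2, 75.9, 37.5]
ee_rot: [-0.294, -3.127, 0.001]
force: [-1.4, 0.2, 1.4]
opening: 0.513
```

Emit:
apply_moves:
  moves:
    - [[-0.002,0,0,0,0,0],[-0.004,0,0,0,0,0],[-0.004,0,0,0,0,0]]

```text
t: 20.85
position: [562.1, 75.7, 37.5]
ee_rot: [-0.294, -3.127, 0.001]
force: [-3.1, 1.0, 4.9]
opening: 0.513
```

```bash
python3 -c "
from h import *
rep()"
```

```text
t 20.85 jx -66.46 jy 0.57 z 37.48 Fj -3.3 0.4 4.9 M [0.19 0.36 0.06] yaw 79.26 tilt y,x [-0.04  0.05] open 0.513
```

Emit:
apply_moves:
  moves:
    - [[-0.002,0,-0.0005,0,0,0],[-0.004,0,-0.001,0,0,0],[-0.004,0,-0.001,0,0,0]]

```text
t: 21.1
position: [563.1, 75.3, 37.5]
ee_rot: [-0.294, -3.127, 0.001]
force: [-0.8, 0.4, 0.9]
opening: 0.512
```

Emit:
apply_moves:
  moves:
    - [[-0.002,0,0,0,0,0],[-0.002,0,0,0,0,0]]

```text
t: 21.27
position: [563.1, 75.3, 37.5]
ee_rot: [-0.294, -3.126, 0.001]
force: [-4.0, 0.7, 2.9]
opening: 0.511
```

```bash
python3 -c "
from h import *
rep()"
```

```text
t 21.27 jx -65.36 jy 0.34 z 37.48 Fj -4.0 -0.1 2.9 M [ 0.16  0.74 -0.04] yaw 79.25 tilt y,x [-0.06  0.1 ] open 0.511
```

Emit:
apply_moves:
  moves:
    - [[-0.002,0,0,0,0,0],[-0.002,0,0,0,0,0],[-0.002,0,0,0,0,0]]

```text
t: 21.52
position: [563.1, 75.3, 37.5]
ee_rot: [-0.294, -3.125, 0.002]
force: [-7.5, -0.2, 5.5]
opening: 0.516
```

```bash
python3 -c "
from h import *
rep()"
```

```text
t 21.52 jx -65.37 jy 0.37 z 37.49 Fj -7.3 -1.6 5.5 M [ 0.14  1.24 -0.02] yaw 79.27 tilt y,x [-0.08  0.14] open 0.516
```

Emit:
apply_moves:
  moves:
    - [[-0.001,0,-0.001,0,0,0],[-0.002,0,-0.0015,0,0,0],[-0.003,0,-0.002,0,0,0],[-0.003,0,-0.002,0,0,0],[-0.003,0,-0.002,0,0,0]]

```text
t: 21.93
position: [563.2, 75.3, 37.6]
ee_rot: [-0.293, -3.124, 0.002]
force: [-7.4, 0.7, 2.2]
opening: 0.514
```

```bash
python3 -c "
from h import *
rep()"
```

```text
t 21.93 jx -65.29 jy 0.36 z 37.56 Fj -7.4 -0.7 2.2 M [ 0.23  1.52 -0.09] yaw 79.28 tilt y,x [-0.09  0.21] open 0.514
```

Emit:
apply_moves:
  moves:
    - [[-0.001,0,0,0,-0.001,0],[-0.002,0,0,0,-0.002,0],[-0.003,0,0,0,-0.003,0],[-0.003,0,0,0,-0.003,0],[-0.003,0,0,0,-0.003,0]]

```text
t: 22.35
position: [563.2, 75.3, 37.5]
ee_rot: [-0.293, -3.127, 0.003]
force: [-11.1, 0.2, 5.1]
opening: 0.516
```

```bash
python3 -c "
from h import *
rep()"
```

```text
t 22.35 jx -65.28 jy 0.35 z 37.49 Fj -10.9 -1.8 5.1 M [ 0.37  2.28 -0.13] yaw 79.29 tilt y,x [-0.12  0.02] open 0.516
```

Emit:
apply_moves:
  moves:
    - [[-0.001,0,-0.0005,0,0,0],[-0.002,0,-0.001,0,-0.0005,0],[-0.002,0,-0.001,0,-0.0005,0],[-0.002,0,-0.001,0,-0.0005,0]]

```text
t: 22.68
position: [563.2, 75.3, 37.5]
ee_rot: [-0.293, -3.127, 0.003]
force: [-12.6, 1.6, 5.3]
opening: 0.514
```

```bash
python3 -c "
from h import *
rep()"
```

```text
t 22.68 jx -65.35 jy 0.38 z 37.48 Fj -12.7 -0.7 5.3 M [ 0.46  2.55 -0.11] yaw 79.3 tilt y,x [-0.13  0.03] open 0.514
```

Emit:
apply_moves:
  moves:
    - [[-0.0005,0,-0.0006,0,0,0],[-0.001,0,-0.0012,0,0,0],[-0.001,0,-0.0012,0,0,0],[-0.001,0,-0.0012,0,0,0]]

```text
t: 23.02
position: [563.2, 75.3, 37.5]
ee_rot: [-0.293, -3.127, 0.003]
force: [-12.8, 1.3, 3.6]
opening: 0.513
```

Run:
```python
from h import *
rep()
a,d=env.camera('top');np.savez('t7.npz',a=a)
b,d=env.camera('scene')
A=cv2.resize(a[145:240,165:265],None,fx=4,fy=4,interpolation=cv2.INTER_CUBIC);B=cv2.resize(b[180:275,180:280],None,fx=4,fy=4,interpolation=cv2.INTER_CUBIC)
cv2.imwrite('pics/t7.png',np.hstack([A,B]));rep()
```

```text
t 23.02 jx -65.27 jy 0.37 z 37.54 Fj -12.8 -1.1 3.6 M [ 0.57  2.51 -0.2 ] yaw 79.3 tilt y,x [-0.12  0.05] open 0.513
t 23.12 jx -65.26 jy 0.32 z 37.53 Fj -12.4 -0.4 2.2 M [ 0.56  2.5  -0.15] yaw 79.3 tilt y,x [-0.13  0.05] open 0.513
```

View pics/t7.png

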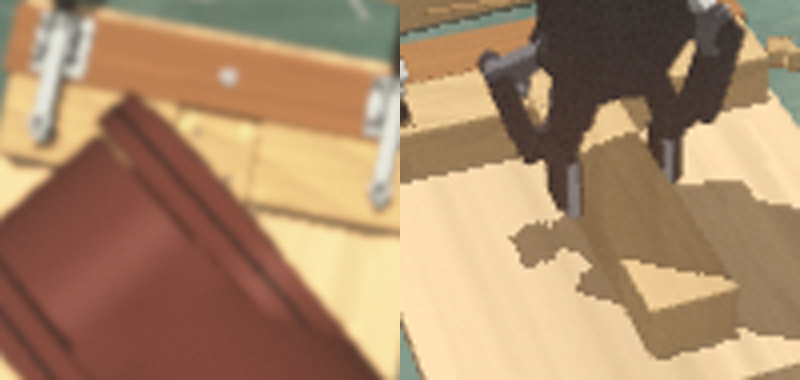

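Emit:
apply_moves:
  moves:
    - [[0,0,0,0,0,0.001],[0,0,0,0,0,0.0025],[0,0,0,0,0,0.0025],[0,0,0,0,0,0.0025]]

```text
t: 23.45
position: [563.3, 75.4, 37.6]
ee_rot: [-0.299, -3.127, 0.003]
force: [-12.4, 2.0, 2.2]
opening: 0.511
```

Run:
```python
from h import *
rep();env.camera('top');rep();env.camera('top');rep()
i=env.camera_info('top')
f=lambda x,y:((x+.5)/4-.5+165,(y+.5)/4-.5+145)
e=np.radians(-10.7);ex=np.array([np.cos(e),np.sin(e)]);ey=np.array([-ex[1],ex[0]]);j=np.array([627.3,62.8])
for n,x,y in [('end L',182,115),('end R',256,126),('R gap top',257,128),('R gap low',246,203)]:
    p=onplane(i,*f(x,y),42)[:2];print(n,((p-j)@ex).round(1),((p-j)@ey).round(1))
```

```text
t 23.45 jx -65.20 jy 0.55 z 37.57 Fj -12.5 -0.3 2.2 M [ 0.67  2.35 -0.19] yaw 79.09 tilt y,x [-0.11  0.04] open 0.511
t 23.50 jx -65.21 jy 0.55 z 37.54 Fj -11.7 -0.1 1.9 M [ 0.6   2.37 -0.14] yaw 79.09 tilt y,x [-0.1   0.04] open 0.516
t 23.55 jx -65.23 jy 0.57 z 37.54 Fj -12.0 -0.9 1.3 M [ 0.56  2.35 -0.11] yaw 79.09 tilt y,x [-0.1   0.04] open 0.514
end L 40.3 22.4
end R 41.9 -19.4
R gap top 40.9 -20.1
R gap low -1.5 -22.1
```

Emit:
apply_moves:
  moves:
    - [[-0.0003,0,0,0,0,0],[-0.0003,0,0,0,0,0],[-0.0003,0,0,0,0,0],[-0.0003,0,0,0,0,0],[-0.0003,0,0,0,0,0],[-0.0003,0,0,0,0,0],[-0.0003,0,0,0,0,0],[-0.0003,0,0,0,0,0]]

```text
t: 24.22
position: [563.3, 75.5, 37.5]
ee_rot: [-0.299, -3.126, 0.003]
force: [-12.0, 2.2, 2.0]
opening: 0.515
```

Run:
```python
from h import *
for _ in range(6): rep();env.camera('top')
```

```text
t 24.22 jx -65.22 jy 0.58 z 37.55 Fj -12.2 -0.0 2.0 M [ 0.65  2.44 -0.2 ] yaw 79.09 tilt y,x [-0.11  0.05] open 0.515
t 24.27 jx -65.26 jy 0.55 z 37.51 Fj -11.8 -0.1 1.9 M [ 0.58  2.41 -0.16] yaw 79.09 tilt y,x [-0.11  0.05] open 0.514
t 24.32 jx -65.20 jy 0.59 z 37.57 Fj -12.7 -0.3 0.8 M [ 0.64  2.44 -0.16] yaw 79.09 tilt y,x [-0.11  0.05] open 0.515
t 24.37 jx -65.25 jy 0.57 z 37.52 Fj -12.2 -0.0 2.5 M [ 0.63  2.41 -0.18] yaw 79.1 tilt y,x [-0.11  0.05] open 0.516
t 24.42 jx -65.22 jy 0.55 z 37.53 Fj -12.4 0.2 2.7 M [ 0.62  2.49 -0.13] yaw 79.09 tilt y,x [-0.11  0.05] open 0.512
t 24.47 jx -65.21 jy 0.54 z 37.54 Fj -12.3 0.2 1.9 M [ 0.66  2.47 -0.13] yaw 79.09 tilt y,x [-0.11  0.05] open 0.515
```

The push is steady at 12.2 N, the rail is flat and the grip is firm, so I'm handing in.

```bash
python3 -c "
from h import *
print(env.job_done());rep()"
```

```text
the job is handed in; nothing more can be done
None
the job is handed in; nothing more can be done
```

The rail is home in the stile, and the arm is still gripping it and pushing at about 12 N. I handed the job in at 24.5 s.

- **Gouge:** I took it off the board first and laid it on the bench to the right of the jar. Its blade tip is only about 3–13 mm from the jar. The top pictures before and after show the jar did not move.
- **Rail:** It lay partly under the crumpled paper, so I drew it out by its tail and regripped it at mid-length. Then I laid it on the board and slid the tongue in with no side force.
- **Last checks:** The push along the rail read 11.8–12.7 N, the sideways force was about 0 N, and the rail pressed on the board with a few newtons. The tool was within about 0.1° of level. It stopped 0.5 mm from where I expected the shoulder to meet the stile, and the tongue end measured 40–42 mm into the housing, against 43 mm nominal.

**Not fully confirmed:**
- **Shoulder line:** The arm hid it from the top camera, so I judged tightness from position and force only.
- **Squareness:** A small twist of about -0.15 N·m remained and did not change when I turned the tool 0.2°. The rail's angle is sure only to the camera measurement, a few tenths of a degree.
- **Offcut:** I never went near it, but I did not measure it again at the end.

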